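# Mount the sharpening stone in its bench holder

## Task

Mount the sharpening stone in its bench holder so it is ready for use: hook the narrow tongue of its metal carrier right in under the fixed lip at a tilt, then press the other end down until it snaps in under the spring jaw and lies flat on both pads. Leave it there, and do not knock the other things about.

Things in the scene. Friction and masses are not known exactly. Their poses are not given: they have to be found in the camera images.
- honing_stone: Loose sharpening stone (dark lower, pale upper half; 114 x 44 x 24) bonded to a bare aluminium carrier 8 thick; in all 150 long x 44 wide x 32 high, about 0.46 kg. Origin: centre of the underside; x along it to the tongue end, y across, z up (stone face at z = 32). Stone covers x = -61 to 53. Lies flat on the table; grip its long sides, 44 apart.
- tongue_end (a point): On the stone's carrier, at (75, 0, 0) mm in its frame: middle of the lower edge of the tongue's end. The tongue is bare carrier, 26 wide, 8 thick, with rounded corners, from x = 61 to 75.
- tail_end (a point): On the stone's carrier, at (-75, 0, 0) mm in its frame: middle of the lower edge of the plain end, a bare full-width ledge 8 thick, from x = -75 to -61.
- stone_holder: Bench holder, fixed to the table, 62 wide, 230 long with its knob. Origin: on the table under the middle of the stone's place; x along it to the fixed jaw, y across, z up. A seated stone points the same way with its origin within 4 mm of (0, 0, 24) mm. Base plate top z = 12; two pads 38 wide, rubber tops at z = 24, from x = -60 to -30 and 30 to 60. Spring jaw at the -x end.
- lip_mouth (a point): On the holder, at (63, 0, 29) mm in its frame: mouth of the fixed jaw. The rounded lip tip is at x = 63, the lip's underside at z = 34.5, the back wall at x = 77; two cheeks 37 apart, from x = 65 on, take the tongue between them; below is only the base plate. Jaw top z = 41.5, 60 wide.
- jaw_nose (a point): On the spring jaw, at (-70.5, 0, 34) mm in the holder's frame while the jaw is at rest: tip of its nose, 46 wide. From there the slope rises outward to x = -78.5, z = 50, the jaw's flat top, which runs on to x = -90. Below the nose its face is at x = -79. The plain end meets the slope only if the tongue is pushed right in; a tongue barely in leaves it on the flat top.
- spring_jaw (a joint): Outward slide of the spring jaw in m: 0 at rest (closed), at most 0.012. A stone hooked under the lip rests with its plain end on the slope and does not seat by its weight; pressing its face down near that end with about 6 to 20 N pushes the jaw out about 5 mm, and it snaps back over the ledge.
- water_dish: bystander: round brown clay dish, 103 across x 34 high, origin under its centre
- sanding_block: bystander: wooden sanding block 46 x 76 x 26, origin under its centre
- masking_tape: bystander: roll of tape lying flat, 92 across x 19 high, origin under its centre
- teal_box: Obstacle: upright teal book box, fixed, 46 x 205 x 240 high, origin under its centre, x across its thickness, y along its width. It stands beside the stone and holder, towards the robot's left; pass above it or keep clear.

How it is judged:
By the outcome, as a careful person would: the job done as asked, in the order asked, and still so for the second after the job is handed in, with the robot touching nothing.
It also fails if it takes over 48 s, if anything falls off the work surface, if the arm or the gripper's body presses on something with over 40 N, if the wrist force passes 120 N, or if a joint passes its speed limit or range.

## Robot

A 6-joint arm with a two-finger parallel gripper is mounted at the origin on the work surface; the furniture and walls round the work are solid. World frame = base frame: x ahead of the robot, y to its left, z up, the work surface at z = 0. Lengths are in mm, angles in rad, forces in N, time in s.
With the tool pointing down it reaches from about 350 to 975 mm from the base axis. Payload 7.1 kg.
Tool frame: the origin (TCP) lies midway between the tips of the shut fingers; the grasp point (between the pads) lies 19 mm behind it (grip_point_offset is the z of the grasp point in the tool frame, in mm); z points along the fingers, y is the direction in which the jaws open and shut (so a half turn about z gives the same grasp; the last joint's range is limited). The gripper opens to 88 mm and grips with 3 to 60 N. Pads are 20 mm wide; open, the fingers measure 115 mm over their backs; the gripper's body (75 mm by 178 mm) begins 61 mm behind the grasp point.
Start: joints at [-1.235, 0.423, 1.63, -0, 1.089, -0.019], TCP at [217.143, -586.049, 222.675] pointing down, gripper open.
Joint ranges: [-3, 3], [-0.9, 2.11], [0.09, 2.58], [-1.31, 4.45], [0.11, 2.69], [-2.54, 2.54]. Speed limits (rad/s): [2.39, 2.39, 3.01, 3.14, 3.14, 3.14].

## Interface

Orientations are given as a unit quaternion [x, y, z, w].
In Python, from workcell import * gives the robot as it stands.
- The arm moves only by the tool servo_tool, never from a script. Its argument "plan" is a list of rows, each an object with "twist": the turn, a rotation vector about the tool's x, y, z in units of 5 degrees (1.0 is 5 degrees), a list of three; "dp": the shift along the tool's x, y, z in units of 30 mm (1.0 is 30 mm), a list of three; "hand": the closure, from 0 (fully open) to 1 (shut). A call has 1 to 12 rows; each row is the pose to reach, as a shift and turn from the pose commanded when the call began, along the tool's axes at that moment; what a row does not reach only later rows make up. A row lasts 1/10 s, in which the tool goes at most 50 mm and 8.59 degrees, less where a joint would pass 70% of its speed; a pose out of reach is approached as far as the arm can. A call with a gripper value outside its range is refused whole. The fingers move at their own pace and stop on an object; "grip_force" is the grip in N (left out, the last holds). Time passes only in rows, so rows that repeat a pose let the fingers close. It gives the time, the measured TCP pose, the force and the opening at its end, in the units of the state.
- state(): the state, without advancing time (a new reading comes with each control period).
- capture(name): name is "scene" or "top" or "wrist"; returns a dict with "image" (420x560x3 uint8, red, green, blue), "vfov" (degrees; the focal length in pixels is half the picture's height over the tangent of half this angle, whatever the lens; pixels are square), "cx", "cy" (the principal point, pixels), "extrinsics" (4x4, takes a point from camera to world coordinates). Camera axes: x right, y down, z forward; pixel columns grow to the right and rows downward; lengths in mm; the calibration is good to about 2 mm. The wrist camera is an equidistant fisheye: a pixel r from the principal point sees the ray r / f radians off the axis. A picture is of the moment at which its call begins. There is no depth.
- finish_job(): hands the job in, once; it reports no verdict.
The state is a dict: "time": time; "joints": joint angles; "dq": joint speeds; "effort": joint torques, N m; "tool_pos": TCP position; "tcp_rot": TCP orientation; "ft_force": force on the tool from outside, world axes, zero at the start; "torque": the same for the moment, N m; "width": finger opening in mm.
Only numpy, scipy, OpenCV 4.12 (cv2) and the standard library are available. Lean on these libraries where they do the work, as an engineer would, in place of code of your own. Each camera call takes 0.05 s, during which the arm holds its last target.

## Working session

There is one attempt and no reset: what is moved stays moved. The work goes in short steps, Python scripts to look and compute and a tool call to move; the robot and the scene stay as the last step left them, time stands still between calls to the robot, and variables do not carry over. Pictures are saved under pics/ and viewed, and the job is handed in when it is done.

Besides the shell and the picture viewer there is one more tool, called in YAML: its name, and indented under it one key for each argument. servo_tool: Moves the arm, as the interface text tells. Its arguments: {"type":"object","properties":{"plan":{"type":"array"},"grip_force":{"type":"number"}},"required":["plan"]}

```bash
ls; mkdir -p pics
python3 - <<'E'
from workcell import *
import cv2
s=state();print(s)
for n in("scene","top","wrist"):
    c=capture(n);cv2.imwrite(f"pics/{n}0.png",c["image"][:,:,::-1])
    print(n,c["vfov"],c["cx"],c["cy"],c["extrinsics"].tolist() if hasattr(c["extrinsics"],'tolist') else c["extrinsics"])
E
```

```text
pics
{'time': 0.0, 'joints': array([-1.23499339e+00,  4.23827204e-01,  1.63069043e+00,  5.01088241e-06,
        1.08862561e+00, -1.89978565e-02]), 'dq': array([-0.00070245, -0.0006897 ,  0.00026204,  0.00146489, -0.00042668,
        0.0001161 ]), 'effort': array([ 8.48882046e-04, -5.44625080e+01, -2.73667395e+01,  6.43424084e-02,
        2.27733183e-02, -1.20828586e-04]), 'tool_pos': array([ 216.9671767 , -585.52745659,  221.91005777]), 'tcp_rot': array([ 9.84305683e-01,  1.76470172e-01, -1.20104494e-04, -7.65937727e-04]), 'ft_force': array([ 0.03790747, -0.4395291 , -0.35465655]), 'torque': array([-0.03737378, -0.01115475,  0.03075983]), 'width': 87.62667982369457}
scene 43.36993171638374 276.5771879332349 202.01870902555208 [[-0.7202188818096344, -0.4052082436871234, 0.5631083745895424, -184.48788327265638], [-0.6934558536436574, 0.44400308520426673, -0.5674330263356541, 687.761995518271], [-0.020093315610577082, -0.7991667783242051, -0.6007734340753461, 810.808193350908], [0.0, 0.0, 0.0, 1.0]]
top 49.73838156732843 271.049080960033 212.46420922429613 [[0.01564871516607668, -0.9916475362418468, 0.12802453506701786, 375.85884730649036], [-0.9998133562651865, -0.014068032352627194, 0.013241718146387273, -40.54526286480918], [-0.011330063874221039, -0.1282078559652275, -0.9916825980732975, 1017.4491636104077], [0.0, 0.0, 0.0, 1.0]]
wrist 65.70646984690485 276.92668969534964 215.78755744415403 [[0.34787156930595986, -0.9091607601663813, -0.2289368547051671, 278.9084349652432], [-0.9375418018277268, -0.3375648179236868, -0.08405571679407295, -562.5982291528533], [-0.0008608682977418657, 0.2438784653753466, -0.9698054201910495, 384.14547684263266], [0.0, 0.0, 0.0, 1.0]]
```

View pics/scene0.png

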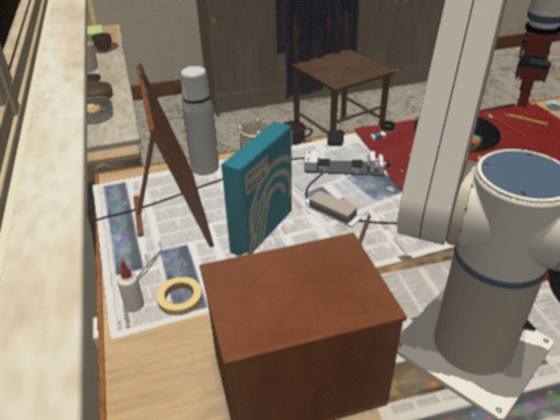

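View pics/top0.png

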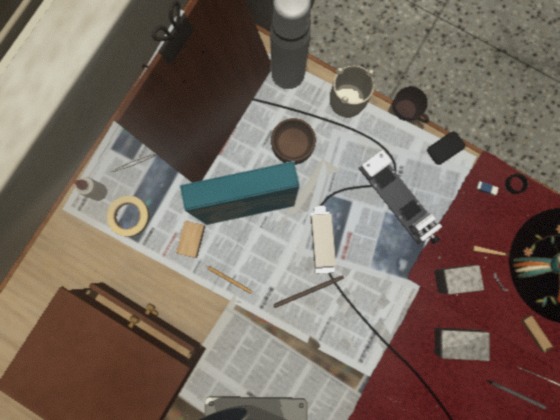

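View pics/wrist0.png

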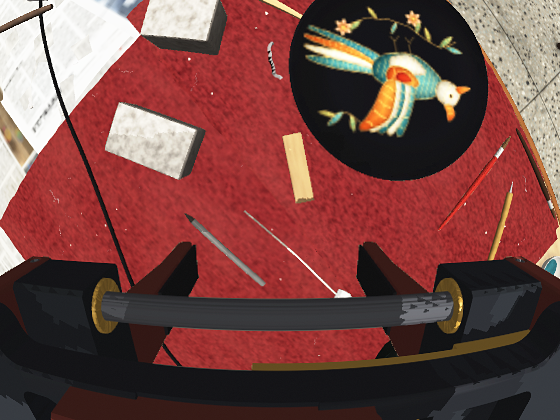

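Run:
```python
import cv2
a=cv2.imread("pics/top0.png");cv2.imwrite("pics/topc.png",cv2.resize(a[140:285,290:450],None,fx=4.8,fy=4.1 if 0 else 4.1,interpolation=cv2.INTER_CUBIC) if 0 else cv2.resize(a[140:285,290:450],None,fx=4,fy=4,interpolation=cv2.INTER_CUBIC))
a=cv2.imread("pics/scene0.png");cv2.imwrite("pics/scenec.png",cv2.resize(a[130:240,290:410],None,fx=5,fy=5,interpolation=cv2.INTER_CUBIC))
```

```text
(no output)
```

View pics/topc.png

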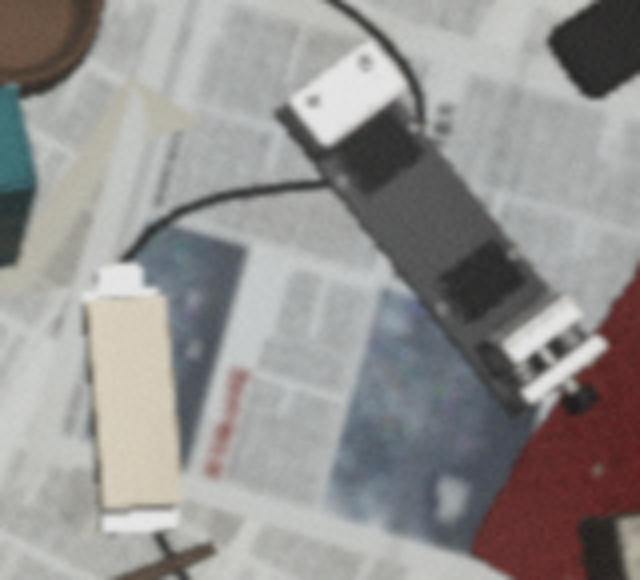

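View pics/scenec.png

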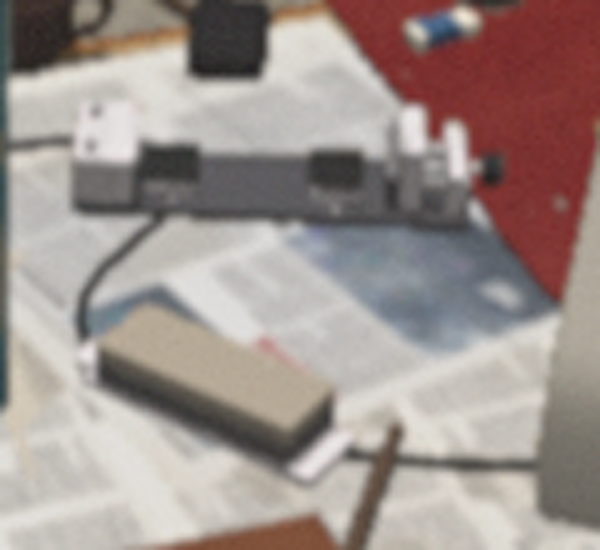

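```bash
cat > h.py <<'E'
import numpy as np, cv2
from workcell import *
from scipy.spatial.transform import Rotation as R
def ray(c,u,v,fish=False):
    h=c["image"].shape[0];f=h/2/np.tan(np.radians(c["vfov"]/2))
    x,y=u-c["cx"],v-c["cy"]
    if fish:
        r=np.hypot(x,y)+1e-9;t=r/f;d=np.array([x/r*np.sin(t),y/r*np.sin(t),np.cos(t)])
    else: d=np.array([x/f,y/f,1.])
    E=np.array(c["extrinsics"]);return E[:3,3],E[:3,:3]@d
def onz(c,u,v,z,fish=False):
    o,d=ray(c,u,v,fish);return o+d*(z-o[2])/d[2]
def proj(c,p,fish=False):
    E=np.array(c["extrinsics"]);q=E[:3,:3].T@(np.array(p)-E[:3,3])
    h=c["image"].shape[0];f=h/2/np.tan(np.radians(c["vfov"]/2))
    if fish:
        r=np.hypot(q[0],q[1])+1e-9;t=np.arctan2(r,q[2]);return np.array([c["cx"]+f*t*q[0]/r,c["cy"]+f*t*q[1]/r])
    return np.array([c["cx"]+f*q[0]/q[2],c["cy"]+f*q[1]/q[2]])
E
python3 - <<'E'
from h import *
c=capture("top");im=c["image"]
hsv=cv2.cvtColor(im,cv2.COLOR_RGB2HSV)
# stone face
sub=np.zeros(im.shape[:2],np.uint8);sub[200:280,300:345]=1
m=((hsv[...,1]>28)&(hsv[...,0]<30)&(hsv[...,2]>140)).astype(np.uint8)*sub
n,l,st,ce=cv2.connectedComponentsWithStats(m);k=1+np.argmax(st[1:,4]);print(st[k])
cn=max(cv2.findContours((l==k).astype(np.uint8),0,1)[0],key=cv2.contourArea)
r=cv2.minAreaRect(cn);b=cv2.boxPoints(r);print("face",r,b.tolist())
P=np.array([onz(c,u,v,32) for u,v in b]);print(P.round(1).tolist(),P.mean(0).round(1))
print([np.linalg.norm(P[i]-P[i-1]).round(1) for i in range(4)])
f=lambda x,y:(290+x/4,140+y/4)
for nm,pts,z in(("stoneface",[(86,297),(166,294),(182,505),(104,508)],32),("tongue",[(99,266),(138,264)],8),("tail",[(104,529),(178,525)],8),
 ("jaw top",[(287,100),(371,40),(408,83),(323,148)],41.5),("springtop",[(497,345),(570,298)],50),("padA",[(333,165),(375,192),(420,150)],24),("padB",[(440,285),(470,322),(525,280),(495,243)],24),("base",[(282,118),(515,415)],12)):
    print(nm,[onz(c,*f(*p),z).round(1)[:2].tolist() for p in pts])
E
```

```text
[311 215  24  52 946]
face ((323.21099853515625, 240.3543701171875), (50.901100158691406, 20.542760848999023), 85.13549041748047) [[310.81842041015625, 215.86651611328125], [331.28717041015625, 214.12448120117188], [335.60357666015625, 264.84222412109375], [315.13482666015625, 266.5842590332031]]
[[496.8, -114.6, 32.0], [501.3, -159.3, 32.0], [391.1, -168.5, 32.0], [386.7, -124.3, 32.0]] [ 444.  -141.7   32. ]
[np.float64(110.5), np.float64(45.0), np.float64(110.5), np.float64(44.3)]
stoneface [[500.4, -116.0], [502.7, -159.8], [388.1, -168.2], [385.8, -126.2]]
tongue [[521.1, -125.1], [522.5, -147.0]]
tail [[374.6, -128.3], [377.4, -169.1]]
jaw top [[609.8, -225.1], [644.2, -271.7], [620.2, -291.6], [583.2, -244.5]]
springtop [[475.4, -334.1], [501.3, -373.7]]
padA [[577.4, -253.6], [562.4, -276.7], [586.5, -302.0]]
padB [[510.8, -311.5], [490.6, -327.6], [514.3, -358.3], [534.7, -342.3]]
base [[606.4, -227.8], [440.6, -354.6]]
```

Run:
```python
from h import *
c=capture("top");im=c["image"]
for p,z in(((182,187),240),((296,164),240),((299,182),240),((187,207),240),((203,222),0),((298,207),0),((297,183),240)):print(p,z,onz(c,*p,z).round(1))
cv2.imwrite("pics/box.png",cv2.resize(im[150:285,170:350,::-1],None,fx=4,fy=4))
cv2.imwrite("pics/jaw.png",cv2.resize(im[140:250,350:450,::-1],None,fx=5,fy=5,interpolation=cv2.INTER_CUBIC))
```

```text
(182, 187) 240 [518.9 126.1 240. ]
(296, 164) 240 [562.5 -72.6 240. ]
(299, 182) 240 [530.5 -78.1 240. ]
(187, 207) 240 [483.7 116.  240. ]
(203, 222) 0 [483.3 126.6   0. ]
(298, 207) 0 [520.6 -87.8   0. ]
(297, 183) 240 [528.7 -74.6 240. ]
```

View pics/box.png

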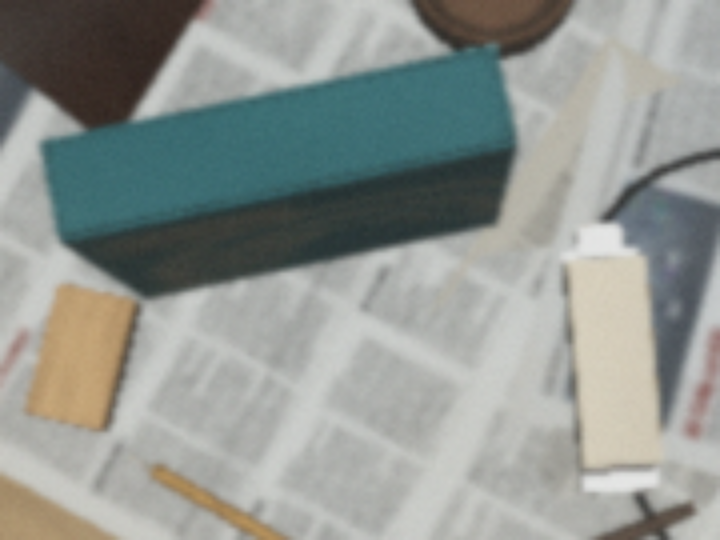

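View pics/jaw.png

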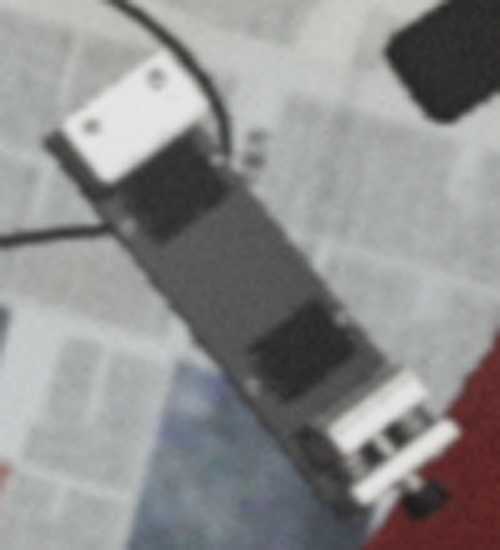

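```bash
cat >> h.py <<'E'
def pose():
    s=state();return np.array(s["tool_pos"]),R.from_quat(s["tcp_rot"])
def tgt(yaw,pitch=0):
    # tool x at yaw, pointing down; pitch>0: tail(-x) up
    return R.from_euler('z',yaw,degrees=True)*R.from_euler('y',pitch,degrees=True)*R.from_euler('x',180,degrees=True)
def delta(p,Rt):
    p0,R0=pose();d=R0.inv().apply(np.array(p)-p0)/30;t=np.degrees((R0.inv()*Rt).as_rotvec())/5
    print("dp",d.round(3).tolist(),"twist",t.round(3).tolist())
E
python3 - <<'E'
from h import *
delta((430,-215,270),tgt(5))
print(tgt(5,12).as_matrix().round(2))
E
```

```text
dp [10.95, -9.126, -1.583] twist [-0.008, 0.001, 3.066]
[[ 0.97  0.09 -0.21]
 [ 0.09 -1.   -0.02]
 [-0.21  0.   -0.98]]
```

servo_tool:
  plan:
    - {"dp": [3, -2.5, -1.58], "twist": [0, 0, 1.5], "hand": 0}
    - {"dp": [6, -5, -1.58], "twist": [0, 0, 3.07], "hand": 0}
    - {"dp": [9, -7.5, -1.58], "twist": [0, 0, 3.07], "hand": 0}
    - {"dp": [10.95, -9.13, -1.58], "twist": [0, 0, 3.07], "hand": 0}
    - {"dp": [10.95, -9.13, -1.58], "twist": [0, 0, 3.07], "hand": 0}
    - {"dp": [10.95, -9.13, -1.58], "twist": [0, 0, 3.07], "hand": 0}
    - {"dp": [10.95, -9.13, -1.58], "twist": [0, 0, 3.07], "hand": 0}
    - {"dp": [10.95, -9.13, -1.58], "twist": [0, 0, 3.07], "hand": 0}
    - {"dp": [10.95, -9.13, -1.58], "twist": [0, 0, 3.07], "hand": 0}
    - {"dp": [10.95, -9.13, -1.58], "twist": [0, 0, 3.07], "hand": 0}
    - {"dp": [10.95, -9.13, -1.58], "twist": [0, 0, 3.07], "hand": 0}

```text
time: 1.35
tool_pos: [430.2, -214.6, 270.1]
tcp_rot: [0.999, 0.045, -0.0, 0.0]
ft_force: [-0.5, 0.5, -0.4]
width: 87.4
```

Run:
```python
from h import *
s=state();print(s["time"],s["tool_pos"],R.from_quat(s["tcp_rot"]).as_matrix().round(3).tolist(),s["dq"].round(3))
c=capture("wrist");im=c["image"][:,:,::-1];cv2.imwrite("pics/w1.png",im)
import pickle;pickle.dump(c,open("w1.pkl","wb"))
t=capture("top");cv2.imwrite("pics/t1.png",t["image"][:,:,::-1])
```

```text
1.35 [ 430.22416573 -214.57335985  270.12155846] [[0.996, 0.089, -0.0], [0.089, -0.996, -0.0], [-0.0, 0.0, -1.0]] [-0.036  0.004  0.    -0.002 -0.002 -0.005]
```

View pics/w1.png

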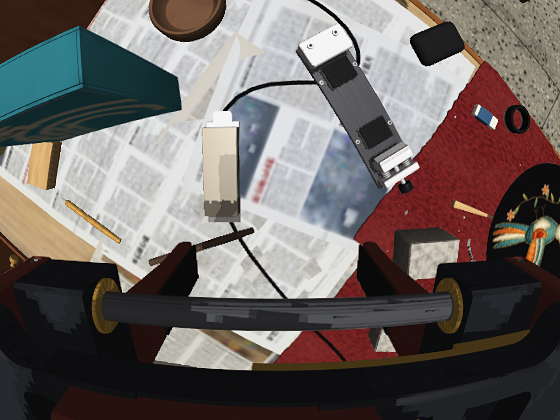

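Run:
```python
import cv2
a=cv2.imread("pics/w1.png")
cv2.imwrite("pics/w1a.png",cv2.resize(a[100:225,190:255],None,fx=4.6,fy=4.6,interpolation=cv2.INTER_CUBIC))
cv2.imwrite("pics/w1b.png",cv2.resize(a[20:200,290:425],None,fx=3.3,fy=3.3,interpolation=cv2.INTER_CUBIC))
```

```text
(no output)
```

View pics/w1a.png

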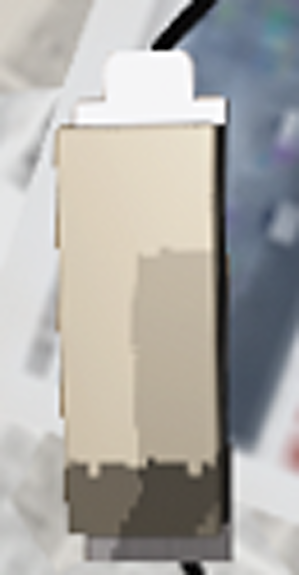

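View pics/w1b.png

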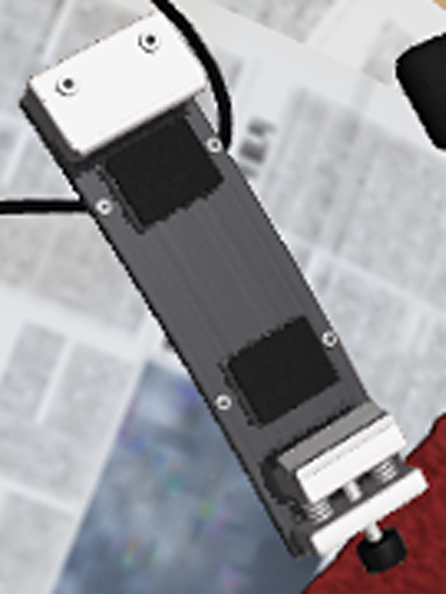

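Run:
```python
from h import *
import pickle;c=pickle.load(open("w1.pkl","rb"))
A=lambda x,y:(190+x/4.6,100+y/4.6)
B=lambda x,y:(290+x/3.3,20+y/3.3)
def q(g,pts,z):return np.array([onz(c,*g(*p),z,True)[:2] for p in pts])
def fit(loc,P):
    loc=np.array(loc,float);a=loc-loc.mean(0);b=P-P.mean(0)
    th=np.arctan2((a[:,0]*b[:,1]-a[:,1]*b[:,0]).sum(),(a*b).sum())
    Rm=np.array([[np.cos(th),-np.sin(th)],[np.sin(th),np.cos(th)]]);o=P.mean(0)-Rm@loc.mean(0)
    print("pose",o.round(1),np.degrees(th).round(2),"res",(P-o-loc@Rm.T).round(1).tolist())
print("stone");P=np.vstack([q(A,[(62,126),(217,124),(218,533),(68,533)],32)])
fit([(53,22),(53,-22),(-61,-22),(-61,22)],P)
fit([(53,22),(53,-22),(-61,-22),(-61,22),(75,9),(75,-9),(-75,-22)],np.vstack([P,q(A,[(105,52),(192,54),(232,560)],8)]))
print("holder pads");P=q(B,[(105,158),(185,115),(222,178),(145,232),(228,357),(305,318),(340,378),(265,425)],24)
fit([(60,19),(60,-19),(30,-19),(30,19),(-30,19),(-30,-19),(-60,-19),(-60,19)],P)
S=q(B,[(104,206),(214,145),(223,402),(330,339)],12);print("screw mean",S.mean(0).round(1))
d=(S[0]+S[1]-S[2]-S[3]);print("screw dir",np.degrees(np.arctan2(d[1],d[0])),np.linalg.norm(d)/2,np.linalg.norm(S[0]-S[1]))
J=q(B,[(78,152),(204,82),(30,88),(160,12)],41.5);print("jaw",J.round(1).tolist())
```

```text
stone
pose [ 449.3 -142. ] 4.15 res [[-0.7, -1.0], [-0.9, 0.8], [1.1, 0.8], [0.5, -0.6]]
pose [ 448.9 -141.7] 4.62 res [[-0.1, -1.7], [-0.6, 0.0], [1.2, 1.0], [1.0, -0.3], [-0.9, 4.1], [-1.6, -3.0], [1.1, -0.0]]
holder pads
pose [ 551.  -307.5] 37.56 res [[1.2, -0.9], [-0.0, -0.2], [0.5, 1.7], [-2.1, -0.3], [1.4, -0.7], [-2.1, -0.1], [0.3, 0.9], [0.8, -0.3]]
screw mean [ 551.2 -307.8]
screw dir 37.56046675726305 90.54586880636354 52.193765710567135
jaw [[585.3, -244.7], [619.6, -289.0], [607.9, -225.3], [645.3, -270.7]]
```

Run:
```python
from h import *
delta((446,-142.1,5),tgt(4.7))
```

```text
dp [0.758, -2.397, 8.832] twist [0.001, 0.004, 0.05]
```

servo_tool:
  plan:
    - {"dp": [0.76, -1.5, 0.3], "twist": [0, 0, 0.05], "hand": 0}
    - {"dp": [0.76, -2.4, 1.5], "twist": [0, 0, 0.05], "hand": 0}
    - {"dp": [0.76, -2.4, 3], "twist": [0, 0, 0.05], "hand": 0}
    - {"dp": [0.76, -2.4, 4.5], "twist": [0, 0, 0.05], "hand": 0}
    - {"dp": [0.76, -2.4, 6], "twist": [0, 0, 0.05], "hand": 0}
    - {"dp": [0.76, -2.4, 6.9], "twist": [0, 0, 0.05], "hand": 0}
    - {"dp": [0.76, -2.4, 6.9], "twist": [0, 0, 0.05], "hand": 0}
    - {"dp": [0.76, -2.4, 6.9], "twist": [0, 0, 0.05], "hand": 0}
    - {"dp": [0.76, -2.4, 6.9], "twist": [0, 0, 0.05], "hand": 0}
    - {"dp": [0.76, -2.4, 6.9], "twist": [0, 0, 0.05], "hand": 0}

```text
time: 2.45
tool_pos: [447.7, -142.1, 64.7]
tcp_rot: [0.999, 0.041, 0.002, 0.001]
ft_force: [-0.4, 0.2, 1.0]
width: 87.6
```

Run:
```python
from h import *
delta((446,-142.1,5),tgt(4.7))
c=capture("wrist");cv2.imwrite("pics/w2.png",c["image"][:,:,::-1])
for l in((75,0,8),(53,22,32),(53,-22,32),(-61,22,32)):
    a=np.radians(4.7);print(l,proj(c,(449+l[0]*np.cos(a)-l[1]*np.sin(a),-141.9+l[0]*np.sin(a)+l[1]*np.cos(a),l[2]),True).round(1))
```

```text
dp [-0.062, -0.007, 1.991] twist [0.015, -0.035, -0.001]
(75, 0, 8) [276.9 120.6]
(53, 22, 32) [240.3 155.5]
(53, -22, 32) [313.6 155.5]
(-61, 22, 32) [245.5 321.9]
```

View pics/w2.png

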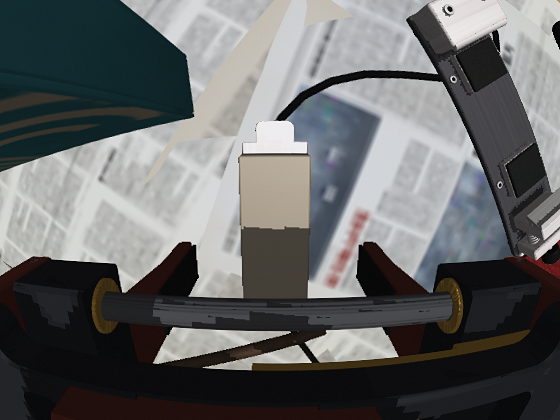

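servo_tool:
  plan:
    - {"dp": [-0.05, -0.03, 1], "twist": [0, 0, 0], "hand": 0}
    - {"dp": [-0.05, -0.03, 1.99], "twist": [0, 0, 0], "hand": 0}
    - {"dp": [-0.05, -0.03, 1.99], "twist": [0, 0, 0], "hand": 0}
    - {"dp": [-0.05, -0.03, 1.99], "twist": [0, 0, 0], "hand": 0}
    - {"dp": [-0.05, -0.03, 1.99], "twist": [0, 0, 0], "hand": 0}
    - {"dp": [-0.05, -0.03, 1.99], "twist": [0, 0, 0], "hand": 0.4}
    - {"dp": [-0.05, -0.03, 1.99], "twist": [0, 0, 0], "hand": 0.7}
    - {"dp": [-0.05, -0.03, 1.99], "twist": [0, 0, 0], "hand": 0.7}
    - {"dp": [-0.05, -0.03, 1.99], "twist": [0, 0, 0], "hand": 0.7}
    - {"dp": [-0.05, -0.03, 1.99], "twist": [0, 0, 0], "hand": 0.7}
  grip_force: 40

```text
time: 3.5
tool_pos: [445.0, -140.6, 3.5]
tcp_rot: [0.999, 0.041, 0.0, 0.0]
ft_force: [0.1, 0.8, 0.0]
width: 51.5
```

Run:
```python
from h import *
s=state();print(s["time"],s["tool_pos"],s["width"],s["ft_force"],R.from_quat(s["tcp_rot"]).as_matrix().round(4).tolist())
```

```text
3.5 [ 444.96479753 -140.62275434    3.48336489] 51.51808946802823 [0.0798102  0.80486673 0.04146648] [[0.9966, 0.0825, 0.0002], [0.0825, -0.9966, -0.0], [0.0001, 0.0001, -1.0]]
```

servo_tool:
  plan:
    - {"dp": [0, 0, 0], "twist": [0, 0, 0], "hand": 0.8}
    - {"dp": [0, 0, 0], "twist": [0, 0, 0], "hand": 0.8}
    - {"dp": [0, 0, 0], "twist": [0, 0, 0], "hand": 0.8}
    - {"dp": [0, 0, 0], "twist": [0, 0, 0], "hand": 0.8}
    - {"dp": [0, 0, 0], "twist": [0, 0, 0], "hand": 0.8}
  grip_force: 50

```text
time: 4.0
tool_pos: [444.9, -140.6, 3.4]
tcp_rot: [0.999, 0.041, -0.0, 0.0]
ft_force: [-0.4, -0.9, 1.3]
width: 43.5
```

Run:
```python
from h import *
s=state();print(s["time"],s["tool_pos"],s["width"],s["ft_force"],R.from_quat(s["tcp_rot"]).as_matrix().round(4).tolist())
c=capture("wrist");cv2.imwrite("pics/w3.png",c["image"][:,:,::-1])
import pickle;pickle.dump(c,open("w3.pkl","wb"))
```

```text
4.0 [ 444.93906218 -140.63909959    3.37288039] 43.54934898722589 [-0.36394339 -0.86150031  1.26840733] [[0.9966, 0.0825, 0.0], [0.0825, -0.9966, -0.0], [-0.0, 0.0, -1.0]]
```

View pics/w3.png

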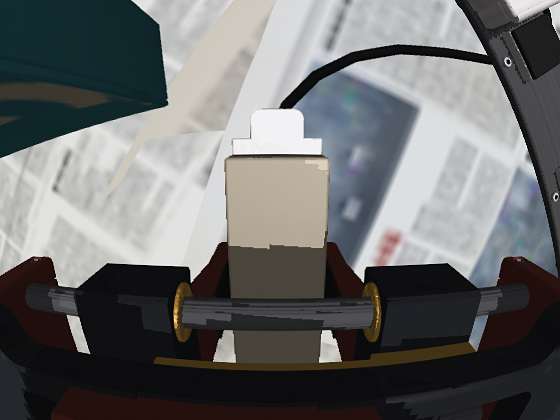

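Run:
```python
from h import *
import pickle;c=pickle.load(open("w3.pkl","rb"))
p0,R0=pose()
for uv,z in(((277,109.5),8),((226,157),32),((329,157),32),((232,139),8),((322,139),8)):
    w=onz(c,*uv,z,True);print(w.round(1),R0.inv().apply(w-p0).round(1))
```

```text
[ 523.4 -134.     8. ] [78.7 -0.1 -4.6]
[ 500.4 -114.8   32. ] [ 57.4 -21.2 -28.6]
[ 503.9 -157.2   32. ] [ 57.4  21.3 -28.6]
[ 507.5 -113.5    8. ] [ 64.6 -21.8  -4.6]
[ 511.1 -156.8    8. ] [64.6 21.6 -4.6]
```

```bash
cat >> h.py <<'E'
HO=np.array([551.,-307.6,0]);HY=37.56
TT=np.array([79.,0,3.4])
def hw(l):return HO+R.from_euler('z',HY,degrees=True).apply(l)
def wh(w):return R.from_euler('z',-HY,degrees=True).apply(np.array(w)-HO)
def goT(l,pitch,yaw=0):
    Rt=tgt(HY+yaw,pitch);p=hw(l)-Rt.apply(TT);delta(p,Rt);return p,Rt
def rep():
    s=state();p0,R0=pose();T=wh(p0+R0.apply(TT));e=(R.from_euler('z',-HY,degrees=True)*R0).apply([1,0,0])
    print("t",s["time"],"T",T.round(2),"pitch",np.degrees(np.arcsin(-e[2])).round(2),"yaw",np.degrees(np.arctan2(e[1],e[0])).round(2),"F",R.from_euler('z',-HY,degrees=True).apply(s["ft_force"]).round(2),"M",s["torque"].round(2),"w",s["width"].round(2))
E
python3 - <<'E'
from h import *
print(goT((33,0,90),12)[0])
E
```

```text
dp [1.844, 6.626, -3.545] twist [-0.687, -2.334, -6.541]
[ 516.46395734 -334.15794412  109.75072542]
```

servo_tool:
  plan:
    - {"dp": [0, 0, -0.7], "twist": [0, 0, 0], "hand": 0.8}
    - {"dp": [0, 0, -1.7], "twist": [0, 0, 0], "hand": 0.8}
    - {"dp": [0.1, 0.5, -2.7], "twist": [0, 0, -0.5], "hand": 0.8}
    - {"dp": [0.4, 1.5, -3.55], "twist": [-0.1, -0.4, -1.3], "hand": 0.8}
    - {"dp": [0.7, 2.5, -3.55], "twist": [-0.2, -0.8, -2.4], "hand": 0.8}
    - {"dp": [1.0, 3.5, -3.55], "twist": [-0.35, -1.2, -3.5], "hand": 0.8}
    - {"dp": [1.3, 4.5, -3.55], "twist": [-0.5, -1.6, -4.5], "hand": 0.8}
    - {"dp": [1.55, 5.5, -3.55], "twist": [-0.6, -2.0, -5.6], "hand": 0.8}
    - {"dp": [1.75, 6.2, -3.55], "twist": [-0.69, -2.33, -6.54], "hand": 0.8}
    - {"dp": [1.84, 6.62, -3.55], "twist": [-0.69, -2.33, -6.54], "hand": 0.8}
    - {"dp": [1.84, 6.62, -3.55], "twist": [-0.69, -2.33, -6.54], "hand": 0.8}
    - {"dp": [1.84, 6.62, -3.55], "twist": [-0.69, -2.33, -6.54], "hand": 0.8}

```text
time: 5.25
tool_pos: [515.2, -333.1, 109.1]
tcp_rot: [0.942, 0.319, -0.099, 0.033]
ft_force: [0.3, 0.4, -5.7]
width: 43.8
```

Run:
```python
from h import *
rep()
c=capture("wrist");cv2.imwrite("pics/w4.png",c["image"][:,:,::-1])
import pickle;pickle.dump(c,open("w4.pkl","wb"))
s=capture("scene");cv2.imwrite("pics/s4.png",cv2.resize(s["image"][100:240,270:450,::-1],None,fx=4,fy=4,interpolation=cv2.INTER_CUBIC))
goT((33,0,33),12)
```

```text
Traceback (most recent call last):
  File "h.py", line 35, in rep
    print("t",s["time"],"T",T.round(2),"pitch",np.degrees(np.arcsin(-e[2])).round(2),"yaw",np.degrees(np.arctan2(e[1],e[0])).round(2),"F",R.from_euler('z',-HY,degrees=True).apply(s["ft_force"]).round(2),"M",s["torque"].round(2),"w",s["width"].round(2))
                                                                                                                                                                                                                                        ^^^^^^^^^^^^^^^^
AttributeError: 'float' object has no attribute 'round'
```

```bash
sed -i 's/s\["width"\].round(2)/round(s["width"],2)/' h.py
python3 - <<'E'
from h import *
rep()
c=capture("wrist");cv2.imwrite("pics/w4.png",c["image"][:,:,::-1])
import pickle;pickle.dump(c,open("w4.pkl","wb"))
s=capture("scene");cv2.imwrite("pics/s4.png",cv2.resize(s["image"][100:240,270:450,::-1],None,fx=4,fy=4,interpolation=cv2.INTER_CUBIC))
goT((33,0,33),12)
E
```

```text
t 5.25 T [32.63  1.5  89.36] pitch 11.98 yaw -0.12 F [ 0.5   0.11 -5.66] M [ 0.12 -0.19  0.03] w 43.77
dp [0.397, 0.057, 1.851] twist [-0.015, -0.002, -0.009]
```

View pics/w4.png

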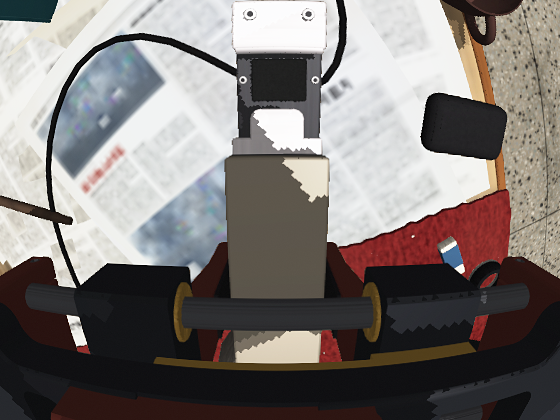

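View pics/s4.png

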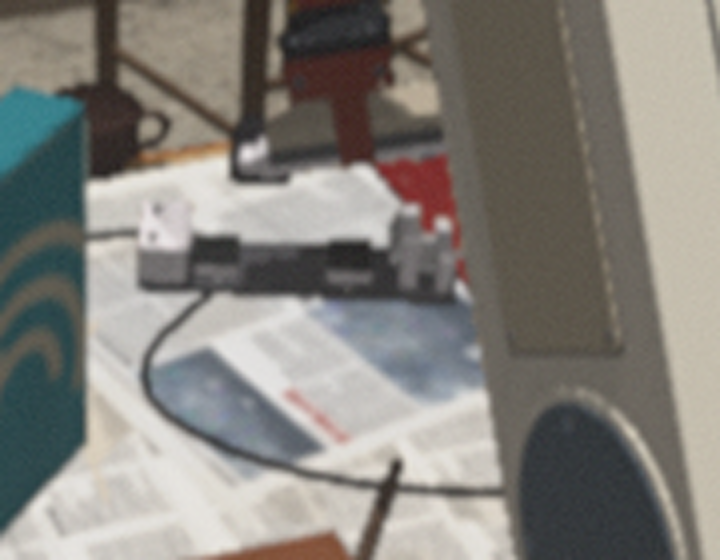

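Run:
```python
from h import *
import pickle;c=pickle.load(open("w4.pkl","rb"))
im=c["image"][:,:,::-1];cv2.imwrite("pics/w4z.png",cv2.resize(im[0:165,210:345],None,fx=3.6,fy=3.6,interpolation=cv2.INTER_CUBIC))
for n,uv,z in(("scr",(242.5,79),12),("scr",(316,79.5),12),("jf",(235.5,53),41.5),("jf",(327,53),41.5),("padfar",(251,58),24),("padfar",(306,58),24),("padnear",(251,101),24),("padnear",(306,101),24)):
    print(n,wh(onz(c,*uv,z,True)).round(1))
```

```text
scr [46.4 26.8 12. ]
scr [ 46.  -26.6  12. ]
jf [64.6 27.8 41.5]
jf [ 64.7 -29.9  41.5]
padfar [61.5 19.4 24. ]
padfar [ 61.5 -18.1  24. ]
padnear [30.9 19.9 24. ]
padnear [ 30.9 -18.5  24. ]
```

View pics/w4z.png

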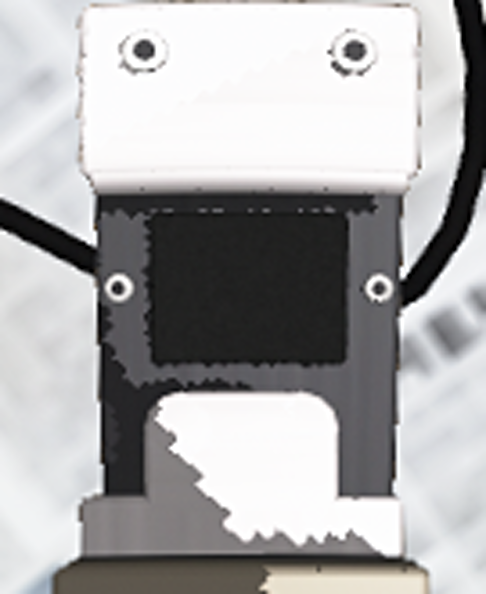

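servo_tool:
  plan:
    - {"dp": [0.1, 0.05, 0.5], "twist": [0, 0, 0], "hand": 0.8}
    - {"dp": [0.2, 0.05, 1.0], "twist": [0, 0, 0], "hand": 0.8}
    - {"dp": [0.3, 0.05, 1.4], "twist": [0, 0, 0], "hand": 0.8}
    - {"dp": [0.4, 0.05, 1.8], "twist": [0, 0, 0], "hand": 0.8}
    - {"dp": [0.4, 0.05, 1.8], "twist": [0, 0, 0], "hand": 0.8}
    - {"dp": [0.4, 0.05, 1.8], "twist": [0, 0, 0], "hand": 0.8}
    - {"dp": [0.4, 0.05, 1.8], "twist": [0, 0, 0], "hand": 0.8}

```text
time: 6.05
tool_pos: [518.0, -335.1, 54.9]
tcp_rot: [0.942, 0.32, -0.099, 0.034]
ft_force: [-0.2, -0.9, -5.1]
width: 44.1
```

Run:
```python
from h import *
rep();goT((33,0,31.4),12)
goT((60,0,25.6),12)
c=capture("wrist");cv2.imwrite("pics/w5.png",c["image"][:,:,::-1])
```

```text
t 6.05 T [33.69 -1.73 35.2 ] pitch 11.97 yaw -0.02 F [-0.71 -0.65 -5.1 ] M [ 0.19 -0.24 -0.02] w 44.08
dp [0.004, -0.057, 0.127] twist [0.011, -0.006, -0.004]
dp [0.924, -0.057, 0.13] twist [0.011, -0.006, -0.004]
```

View pics/w5.png

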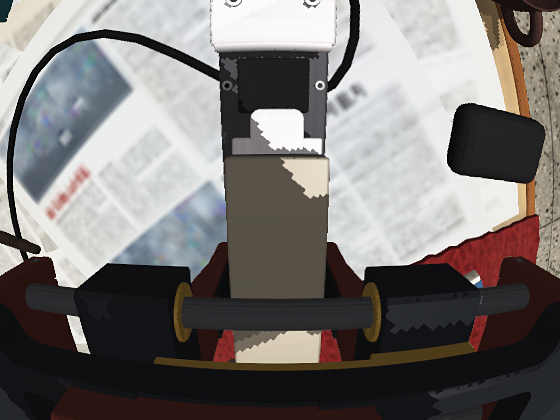

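servo_tool:
  plan:
    - {"dp": [0, -0.05, 0.13], "twist": [0, 0, 0], "hand": 0.8}
    - {"dp": [0.15, -0.05, 0.13], "twist": [0, 0, 0], "hand": 0.8}
    - {"dp": [0.3, -0.05, 0.13], "twist": [0, 0, 0], "hand": 0.8}
    - {"dp": [0.45, -0.05, 0.13], "twist": [0, 0, 0], "hand": 0.8}
    - {"dp": [0.6, -0.05, 0.13], "twist": [0, 0, 0], "hand": 0.8}
    - {"dp": [0.75, -0.05, 0.13], "twist": [0, 0, 0], "hand": 0.8}
    - {"dp": [0.75, -0.05, 0.13], "twist": [0, 0, 0], "hand": 0.8}
    - {"dp": [0.75, -0.05, 0.13], "twist": [0, 0, 0], "hand": 0.8}
    - {"dp": [0.75, -0.05, 0.13], "twist": [0, 0, 0], "hand": 0.8}

```text
time: 7.0
tool_pos: [533.4, -320.8, 46.1]
tcp_rot: [0.942, 0.32, -0.099, 0.034]
ft_force: [-1.1, -0.5, -5.4]
width: 44.0
```

Run:
```python
from h import *
rep()
goT((60,0,25.6),12);goT((76,0,22.2),12)
c=capture("wrist");cv2.imwrite("pics/w6.png",cv2.resize(c["image"][0:200,180:370,::-1],None,fx=3,fy=3,interpolation=cv2.INTER_CUBIC))
```

```text
t 7.0 T [54.6   0.23 26.32] pitch 11.99 yaw -0.01 F [-1.21  0.3  -5.36] M [ 0.15 -0.29  0.01] w 43.97
dp [0.181, 0.008, -0.014] twist [0.002, -0.002, -0.002]
dp [0.726, 0.008, -0.014] twist [0.002, -0.002, -0.002]
```

View pics/w6.png

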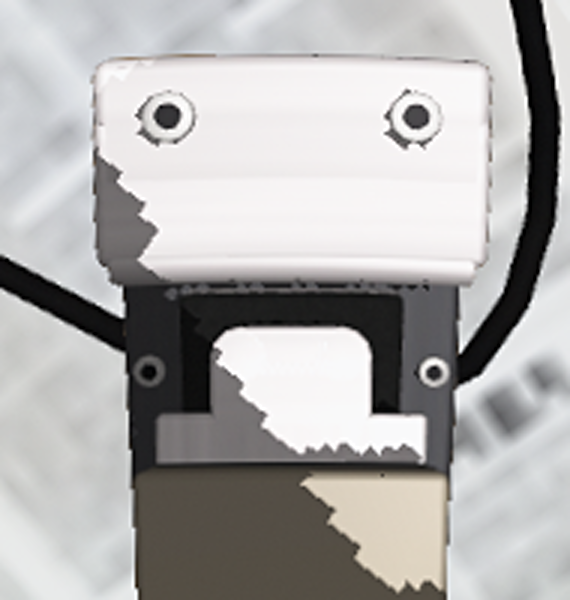

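servo_tool:
  plan:
    - {"dp": [0.08, 0.01, -0.015], "twist": [0, 0, 0], "hand": 0.8}
    - {"dp": [0.16, 0.01, -0.015], "twist": [0, 0, 0], "hand": 0.8}
    - {"dp": [0.24, 0.01, -0.015], "twist": [0, 0, 0], "hand": 0.8}
    - {"dp": [0.32, 0.01, -0.015], "twist": [0, 0, 0], "hand": 0.8}
    - {"dp": [0.4, 0.01, -0.015], "twist": [0, 0, 0], "hand": 0.8}
    - {"dp": [0.46, 0.01, -0.015], "twist": [0, 0, 0], "hand": 0.8}
    - {"dp": [0.46, 0.01, -0.015], "twist": [0, 0, 0], "hand": 0.8}
    - {"dp": [0.46, 0.01, -0.015], "twist": [0, 0, 0], "hand": 0.8}

```text
time: 7.85
tool_pos: [544.5, -312.7, 43.6]
tcp_rot: [0.942, 0.32, -0.099, 0.034]
ft_force: [0.1, 0.5, -5.1]
width: 43.9
```

Run:
```python
from h import *
rep()
goT((76.5,0,22.1),12)
c=capture("wrist");cv2.imwrite("pics/w7.png",cv2.resize(c["image"][0:200,180:370,::-1],None,fx=3,fy=3,interpolation=cv2.INTER_CUBIC))
```

```text
t 7.85 T [ 6.831e+01 -5.000e-02  2.386e+01] pitch 11.99 yaw -0.0 F [ 0.4   0.38 -5.06] M [ 0.12 -0.2  -0.02] w 43.89
dp [0.279, -0.001, 0.0] twist [0.002, -0.002, -0.001]
```

View pics/w7.png

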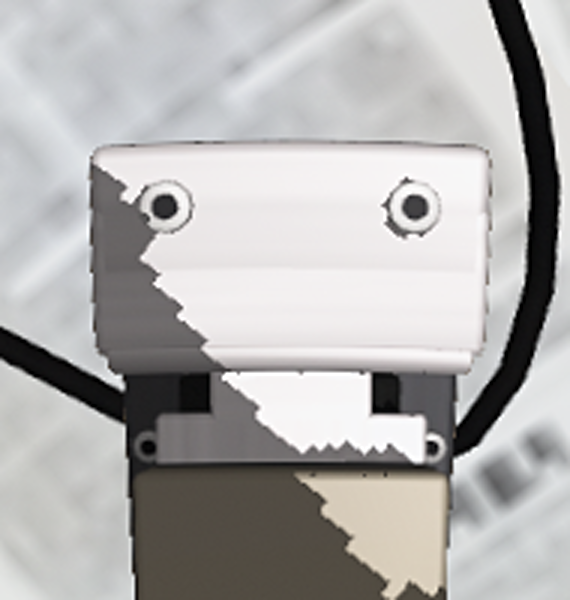

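servo_tool:
  plan:
    - {"dp": [0.05, 0, 0], "twist": [0, 0, 0], "hand": 0.8}
    - {"dp": [0.1, 0, 0], "twist": [0, 0, 0], "hand": 0.8}
    - {"dp": [0.15, 0, 0], "twist": [0, 0, 0], "hand": 0.8}
    - {"dp": [0.2, 0, 0], "twist": [0, 0, 0], "hand": 0.8}
    - {"dp": [0.25, 0, 0], "twist": [0, 0, 0], "hand": 0.8}
    - {"dp": [0.25, 0, 0], "twist": [0, 0, 0], "hand": 0.8}
    - {"dp": [0.25, 0, 0], "twist": [0, 0, 0], "hand": 0.8}

```text
time: 8.6
tool_pos: [550.3, -308.2, 42.1]
tcp_rot: [0.942, 0.32, -0.099, 0.034]
ft_force: [-0.4, 0.0, -6.0]
width: 43.7
```

Run:
```python
from h import *
rep()
goT((77,0,22),12)
c=capture("wrist");cv2.imwrite("pics/w8.png",cv2.resize(c["image"][0:200,180:370,::-1],None,fx=3,fy=3,interpolation=cv2.INTER_CUBIC))
```

```text
t 8.6 T [75.68 -0.09 22.35] pitch 11.99 yaw -0.01 F [-0.29  0.26 -5.99] M [ 0.15 -0.19  0.02] w 43.71
dp [0.045, -0.003, 0.001] twist [0.003, -0.003, -0.002]
```

View pics/w8.png

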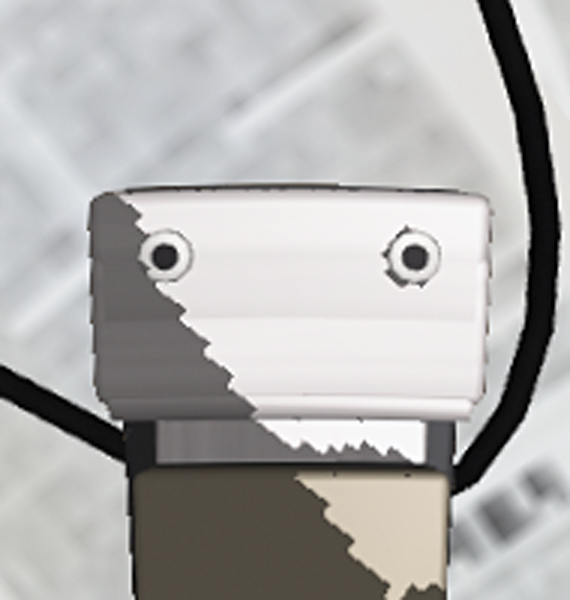

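servo_tool:
  plan:
    - {"dp": [0.03, 0, 0], "twist": [0, 0, 0], "hand": 0.8}
    - {"dp": [0.05, 0, 0], "twist": [0, 0, 0], "hand": 0.8}
    - {"dp": [0.05, 0, 0], "twist": [0, 0, 0], "hand": 0.8}

```text
time: 8.95
tool_pos: [550.7, -307.9, 41.9]
tcp_rot: [0.942, 0.32, -0.1, 0.034]
ft_force: [-4.1, -2.7, -2.8]
width: 43.6
```

Run:
```python
from h import *
rep()
```

```text
t 8.95 T [ 7.613e+01 -4.000e-02  2.209e+01] pitch 12.07 yaw -0.01 F [-4.89  0.38 -2.82] M [-0.39  0.44 -0.01] w 43.57
```

Run:
```python
from h import *
goT((76,0,22.5),9.5);goT((76,0,22.7),7)
```

```text
dp [-0.01, -0.001, 0.106] twist [-0.003, 0.515, -0.002]
dp [-0.008, -0.001, 0.214] twist [-0.003, 1.015, -0.002]
```

servo_tool:
  plan:
    - {"dp": [-0.02, 0, 0.04], "twist": [0, 0.2, 0], "hand": 0.8}
    - {"dp": [-0.02, 0, 0.08], "twist": [0, 0.4, 0], "hand": 0.8}
    - {"dp": [-0.02, 0, 0.125], "twist": [0, 0.6, 0], "hand": 0.8}
    - {"dp": [-0.02, 0, 0.165], "twist": [0, 0.8, 0], "hand": 0.8}
    - {"dp": [-0.02, 0, 0.21], "twist": [0, 1.0, 0], "hand": 0.8}
    - {"dp": [-0.02, 0, 0.21], "twist": [0, 1.0, 0], "hand": 0.8}
    - {"dp": [-0.02, 0, 0.21], "twist": [0, 1.0, 0], "hand": 0.8}

```text
time: 9.65
tool_pos: [550.1, -308.6, 35.9]
tcp_rot: [0.945, 0.321, -0.058, 0.02]
ft_force: [-1.9, -1.2, -5.2]
width: 43.5
```

Run:
```python
from h import *
rep()
goT((76,0,22.7),5.5)
c=capture("wrist");cv2.imwrite("pics/w9.png",cv2.resize(c["image"][:,:,::-1],None,fx=1.4,fy=1.4,interpolation=cv2.INTER_CUBIC))
c=capture("top");cv2.imwrite("pics/t9.png",cv2.resize(c["image"][120:260,330:480,::-1],None,fx=4,fy=4,interpolation=cv2.INTER_CUBIC))
```

```text
t 9.65 T [76.68 -0.22 22.89] pitch 6.98 yaw -0.02 F [-2.2   0.23 -5.18] M [-0.17  0.04  0.02] w 43.51
dp [-0.024, -0.006, 0.077] twist [0.005, 0.296, -0.004]
```

View pics/w9.png

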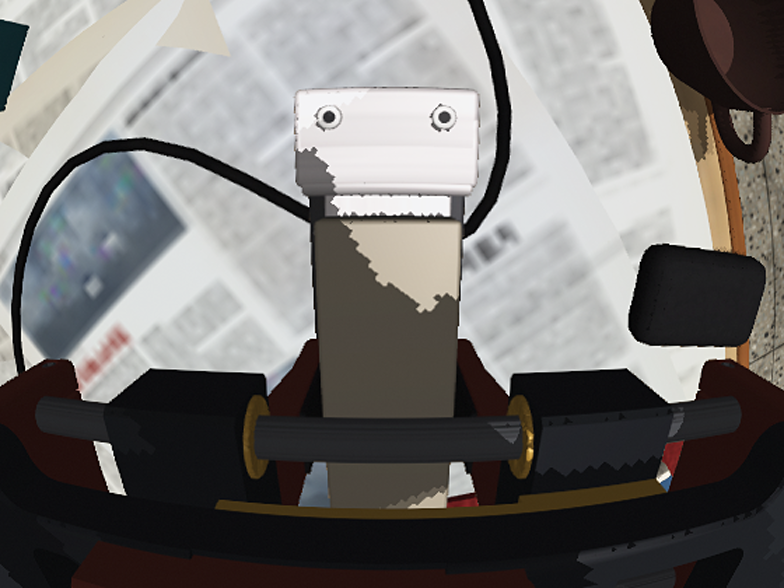

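View pics/t9.png

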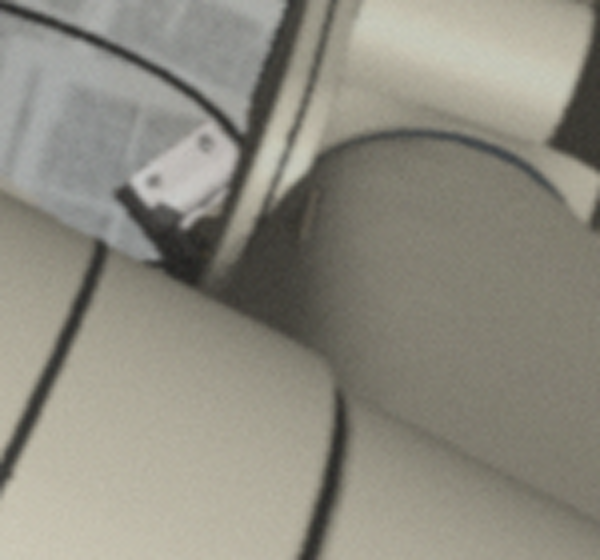

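servo_tool:
  plan:
    - {"dp": [0, 0, 0.03], "twist": [0, 0.1, 0], "hand": 0.8}
    - {"dp": [0, 0, 0.055], "twist": [0, 0.2, 0], "hand": 0.8}
    - {"dp": [0, 0, 0.08], "twist": [0, 0.3, 0], "hand": 0.8}
    - {"dp": [0, 0, 0.08], "twist": [0, 0.3, 0], "hand": 0.8}
    - {"dp": [0, 0, 0.08], "twist": [0, 0.3, 0], "hand": 0.8}

```text
time: 10.25
tool_pos: [550.1, -308.7, 33.7]
tcp_rot: [0.946, 0.321, -0.045, 0.016]
ft_force: [-0.1, -0.2, -0.4]
width: 43.8
```

Run:
```python
from h import *
rep()
```

```text
t 10.25 T [76.98 -0.34 22.79] pitch 5.46 yaw -0.01 F [-0.24 -0.13 -0.41] M [0.04 0.19 0.04] w 43.76
```

servo_tool:
  plan:
    - {"dp": [0, 0, 0], "twist": [0, 0, 0], "hand": 0.4}
    - {"dp": [0, 0, 0], "twist": [0, 0, 0], "hand": 0.3}
    - {"dp": [0, 0, 0], "twist": [0, 0, 0], "hand": 0.2}
    - {"dp": [0, 0, 0], "twist": [0, 0, 0], "hand": 0.2}
    - {"dp": [0, 0, -0.5], "twist": [0, 0, 0], "hand": 0.2}
    - {"dp": [0, 0, -1.2], "twist": [0, 0, 0], "hand": 0.2}
    - {"dp": [0, 0, -2.2], "twist": [0, 0, 0], "hand": 0.2}
    - {"dp": [0, 0, -3], "twist": [0, 0, 0], "hand": 0.5}
    - {"dp": [0, 0, -3], "twist": [0, 0, 0], "hand": 1}
    - {"dp": [0, 0, -3], "twist": [0, 0, 0], "hand": 1}

```text
time: 11.25
tool_pos: [556.9, -303.5, 123.9]
tcp_rot: [0.946, 0.322, -0.045, 0.016]
ft_force: [-0.5, -0.5, -0.8]
width: 49.7
```

Run:
```python
from h import *
rep()
c=capture("wrist");cv2.imwrite("pics/w10.png",cv2.resize(c["image"][:,:,::-1],None,fx=1.4,fy=1.4,interpolation=cv2.INTER_CUBIC))
import pickle;pickle.dump(c,open("w10.pkl","wb"))
delta(hw((-48,0,80)),tgt(HY,0))
```

```text
t 11.25 T [ 85.46  -0.37 112.99] pitch 5.44 yaw -0.01 F [-0.67 -0.09 -0.79] M [-0.07 -0.04 -0.  ] w 49.75
dp [-1.682, 0.011, 1.595] twist [-0.0, 1.098, -0.001]
```

View pics/w10.png

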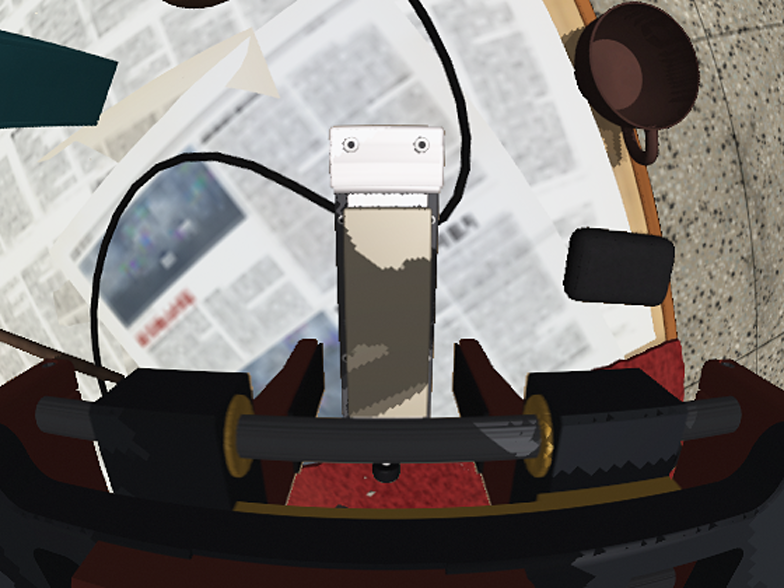

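servo_tool:
  plan:
    - {"dp": [-0.8, 0, 0], "twist": [0, 0.5, 0], "hand": 1}
    - {"dp": [-1.68, 0.01, 0.5], "twist": [0, 1.1, 0], "hand": 1}
    - {"dp": [-1.68, 0.01, 1.2], "twist": [0, 1.1, 0], "hand": 1}
    - {"dp": [-1.68, 0.01, 1.6], "twist": [0, 1.1, 0], "hand": 1}
    - {"dp": [-1.68, 0.01, 1.6], "twist": [0, 1.1, 0], "hand": 1}
    - {"dp": [-1.68, 0.01, 1.6], "twist": [0, 1.1, 0], "hand": 1}
    - {"dp": [-1.68, 0.01, 1.6], "twist": [0, 1.1, 0], "hand": 1}
    - {"dp": [-1.68, 0.01, 1.6], "twist": [0, 1.1, 0], "hand": 1}

```text
time: 12.1
tool_pos: [514.2, -336.9, 80.7]
tcp_rot: [0.947, 0.322, 0.001, 0.001]
ft_force: [1.1, -0.0, 0.6]
width: 0.3
```

```bash
cat >> h.py <<'E'
def rep2():
    s=state();p0,R0=pose();print(s["time"],"TCP in holder",wh(p0).round(2),"F",R.from_euler('z',-HY,degrees=True).apply(s["ft_force"]).round(2),"w",s["width"],"zax",R0.apply([0,0,1]).round(3))
E
python3 - <<'E'
from h import *
rep2()
E
```

```text
12.1 TCP in holder [-47.04  -0.8   80.67] F [ 0.85 -0.71  0.6 ] w 0.2565008671655563 zax [ 0.001 -0.001 -1.   ]
```

Face near the tail should be about z = 65. Descend to 67, then in small steps.

servo_tool:
  plan:
    - {"dp": [0, -0.03, 0.2], "twist": [0, 0, 0], "hand": 1}
    - {"dp": [0, -0.03, 0.4], "twist": [0, 0, 0], "hand": 1}
    - {"dp": [0, -0.03, 0.46], "twist": [0, 0, 0], "hand": 1}
    - {"dp": [0, -0.03, 0.52], "twist": [0, 0, 0], "hand": 1}
    - {"dp": [0, -0.03, 0.55], "twist": [0, 0, 0], "hand": 1}

```text
time: 12.6
tool_pos: [512.6, -336.3, 63.2]
tcp_rot: [0.947, 0.322, 0.0, -0.0]
ft_force: [-0.4, -0.5, -0.1]
width: 0.6
```

Run:
```python
from h import *
rep2()
```

```text
12.6 TCP in holder [-47.88   0.67  63.17] F [-0.63 -0.2  -0.15] w 0.585157938673342 zax [ 0.  0. -1.]
```

servo_tool:
  plan:
    - {"dp": [0, 0, 0.04], "twist": [0, 0, 0], "hand": 1}
    - {"dp": [0, 0, 0.08], "twist": [0, 0, 0], "hand": 1}
    - {"dp": [0, 0, 0.08], "twist": [0, 0, 0], "hand": 1}

```text
time: 12.9
tool_pos: [512.7, -336.2, 60.8]
tcp_rot: [0.947, 0.322, 0.0, -0.0]
ft_force: [-0.0, 0.3, 0.5]
width: 0.5
```

Run:
```python
from h import *
rep2()
```

```text
12.9 TCP in holder [-47.81   0.72  60.79] F [0.2  0.29 0.45] w 0.5015734646185439 zax [ 0.  0. -1.]
```

Run:
```python
from h import *
c=capture("wrist");cv2.imwrite("pics/w11.png",cv2.resize(c["image"][:,:,::-1],None,fx=1.4,fy=1.4,interpolation=cv2.INTER_CUBIC))
c=capture("scene");cv2.imwrite("pics/s11.png",cv2.resize(c["image"][100:240,270:450,::-1],None,fx=4,fy=4,interpolation=cv2.INTER_CUBIC))
```

```text
(no output)
```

View pics/w11.png

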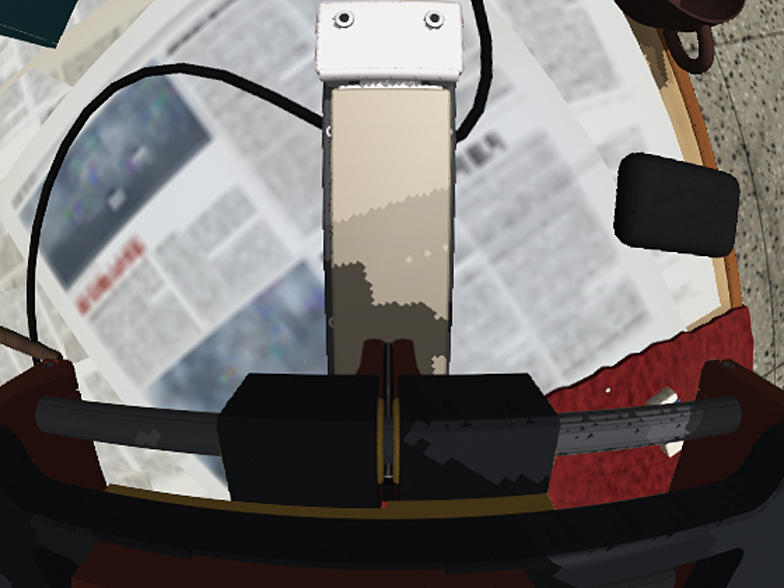

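View pics/s11.png

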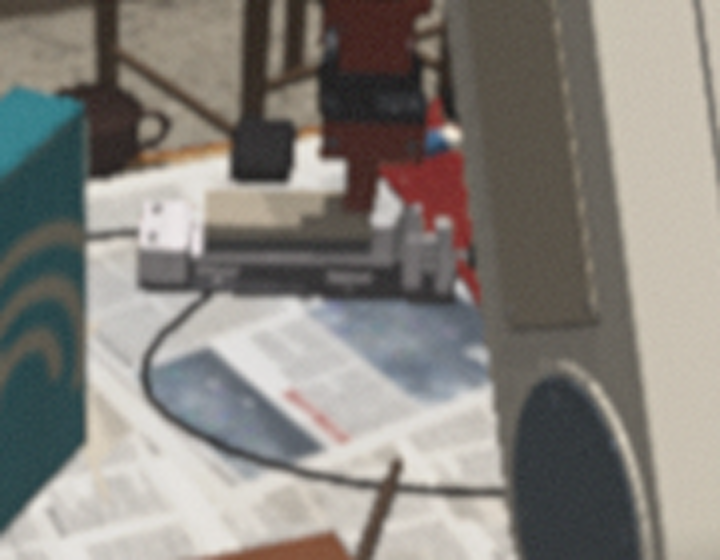

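servo_tool:
  plan:
    - {"dp": [0, 0, 0.04], "twist": [0, 0, 0], "hand": 1}
    - {"dp": [0, 0, 0.08], "twist": [0, 0, 0], "hand": 1}
    - {"dp": [0, 0, 0.08], "twist": [0, 0, 0], "hand": 1}

```text
time: 13.3
tool_pos: [512.7, -336.3, 58.5]
tcp_rot: [0.947, 0.322, 0.0, 0.0]
ft_force: [-0.3, 0.3, 0.0]
width: 0.6
```

Run:
```python
from h import *
rep2()
```

```text
13.3 TCP in holder [-47.82   0.62  58.52] F [-0.07  0.42  0.03] w 0.6021068897474835 zax [ 0.  0. -1.]
```

servo_tool:
  plan:
    - {"dp": [0, 0, 0.04], "twist": [0, 0, 0], "hand": 1}
    - {"dp": [0, 0, 0.07], "twist": [0, 0, 0], "hand": 1}
    - {"dp": [0, 0, 0.07], "twist": [0, 0, 0], "hand": 1}

```text
time: 13.6
tool_pos: [512.8, -336.3, 56.5]
tcp_rot: [0.947, 0.322, 0.0, 0.0]
ft_force: [0.7, -0.4, -0.4]
width: 0.5
```

Run:
```python
from h import *
rep2()
```

```text
13.6 TCP in holder [-47.8    0.54  56.49] F [ 0.32 -0.79 -0.37] w 0.45233198544679254 zax [ 0. -0. -1.]
```

servo_tool:
  plan:
    - {"dp": [0, 0, 0.03], "twist": [0, 0, 0], "hand": 1}
    - {"dp": [0, 0, 0.05], "twist": [0, 0, 0], "hand": 1}
    - {"dp": [0, 0, 0.05], "twist": [0, 0, 0], "hand": 1}

```text
time: 13.9
tool_pos: [512.8, -336.4, 56.3]
tcp_rot: [0.947, 0.322, 0.0, 0.0]
ft_force: [-3.1, 2.0, 12.3]
width: 0.4
```

Run:
```python
from h import *
rep2()
c=capture("wrist");cv2.imwrite("pics/w12.png",cv2.resize(c["image"][:,:,::-1],None,fx=1.4,fy=1.4,interpolation=cv2.INTER_CUBIC))
c=capture("scene");cv2.imwrite("pics/s12.png",cv2.resize(c["image"][140:180,295:395,::-1],None,fx=7,fy=7,interpolation=cv2.INTER_CUBIC))
```

```text
13.9 TCP in holder [-47.78   0.46  56.32] F [-1.27  3.47 12.33] w 0.43546423345965324 zax [ 0. -0. -1.]
```

View pics/w12.png

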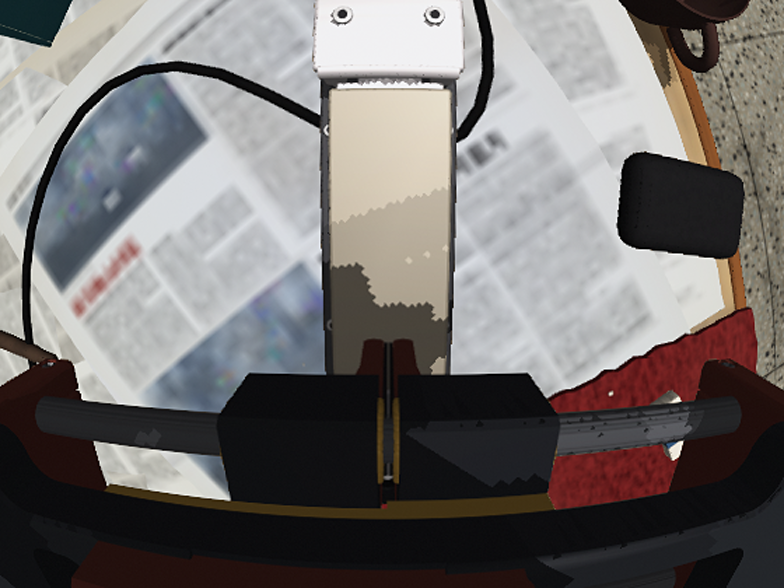

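View pics/s12.png

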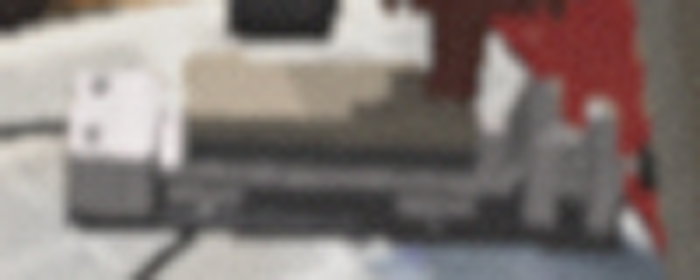

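servo_tool:
  plan:
    - {"dp": [0, 0, -0.5], "twist": [0, 0, 0], "hand": 1}
    - {"dp": [0, 0, -1.5], "twist": [0, 0, 0], "hand": 1}
    - {"dp": [-1, 0, -2.5], "twist": [0, 0, 0], "hand": 1}
    - {"dp": [-2.5, 0, -3.5], "twist": [0, 0, 0], "hand": 1}
    - {"dp": [-4, 0, -4], "twist": [0, 0, 0], "hand": 1}
    - {"dp": [-4, 0, -4], "twist": [0, 0, 0], "hand": 1}
    - {"dp": [-4, 0, -4], "twist": [0, 0, 0], "hand": 1}
    - {"dp": [-4, 0, -4], "twist": [0, 0, 0], "hand": 1}

```text
time: 14.8
tool_pos: [418.0, -408.8, 174.7]
tcp_rot: [0.947, 0.322, 0.0, -0.0]
ft_force: [0.1, 0.2, -1.2]
width: 0.7
```

Run:
```python
from h import *
rep2()
c=capture("wrist");cv2.imwrite("pics/w13.png",c["image"][:,:,::-1]);cv2.imwrite("pics/w13z.png",cv2.resize(c["image"][40:260,200:360,::-1],None,fx=2.7,fy=2.7,interpolation=cv2.INTER_CUBIC))
import pickle;pickle.dump(c,open("w13.pkl","wb"))
c=capture("scene");cv2.imwrite("pics/s13.png",cv2.resize(c["image"][130:190,295:415,::-1],None,fx=6,fy=6,interpolation=cv2.INTER_CUBIC))
```

```text
14.8 TCP in holder [-167.12    0.89  174.74] F [ 0.18  0.12 -1.19] w 0.7347779109391306 zax [ 0.     0.001 -1.   ]
```

View pics/w13z.png

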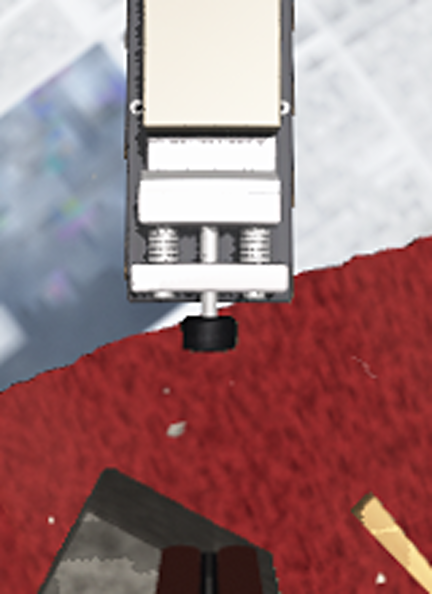

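View pics/s13.png

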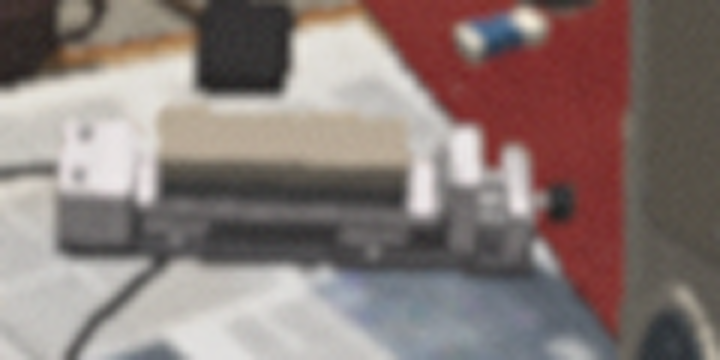

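Run:
```python
from h import *
import pickle;c=pickle.load(open("w13.pkl","rb"))
f=lambda x,y:(200+x/2.7,40+y/2.7)
g=lambda l:(np.array(proj(c,hw(l),True))-[200,40])*2.7
for n,l in(("stone tail face L",(-60,22,56)),("R",(-60,-22,56)),("stone tail base",(-60,22,32)),("ledge end",(-74,0,32)),("nose",(-70.5,23,34)),("nose R",(-70.5,-23,34)),("slopetop",(-78.5,23,50)),("jawtopback",(-90,23,50)),("if tilted face",(-60,0,66))):print(n,g(l).round(0))
for uv,z in(((145,127),56),((281,127),56),((150,138),32),((140,172),34),((210,180),50),((210,222),50),((148,138),32),((276,138),32)):print(uv,z,wh(onz(c,*f(*uv),z,True)).round(1))
cv2.imwrite("pics/w13y.png",cv2.resize(c["image"][80:130,240:315,::-1],None,fx=9,fy=9,interpolation=cv2.INTER_CUBIC))
```

```text
stone tail face L [142. 132.]
R [281. 132.]
stone tail base [147. 142.]
ledge end [211. 181.]
nose [143. 171.]
nose R [278. 171.]
slopetop [140. 190.]
jawtopback [140. 225.]
if tilted face [211. 127.]
(145, 127) 56 [-58.4  20.9  56. ]
(281, 127) 56 [-58.3 -22.1  56. ]
(150, 138) 32 [-58.7  20.9  32. ]
(140, 172) 34 [-70.9  24.1  34. ]
(210, 180) 50 [-75.3   0.4  50. ]
(210, 222) 50 [-89.1   0.3  50. ]
(148, 138) 32 [-58.7  21.6  32. ]
(276, 138) 32 [-58.6 -22.3  32. ]
```

View pics/w13y.png

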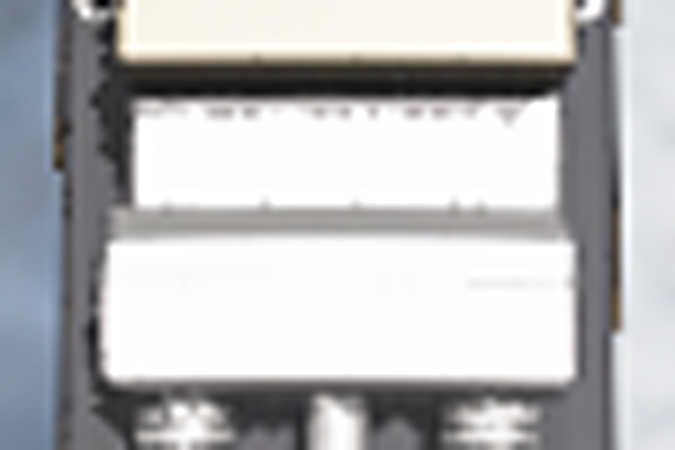

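Run:
```python
from h import *
import pickle;c=pickle.load(open("w10.pkl","rb"))
for p,(n) in ((0,"flat"),(1,"tilt5")):
    z=lambda x:56 if p==0 else 56+(60-x)*.09
    print(n,[(proj(c,hw((x,y,z(x))),True)*1.4).round(0).tolist() for x in(55,-50) for y in(22,-22)])
t=capture("top");cv2.imwrite("pics/t14.png",t["image"][:,:,::-1])
```

```text
flat [[343.0, 215.0], [432.0, 215.0], [349.0, 399.0], [425.0, 399.0]]
tilt5 [[342.0, 215.0], [432.0, 215.0], [347.0, 409.0], [427.0, 409.0]]
```

View pics/t14.png

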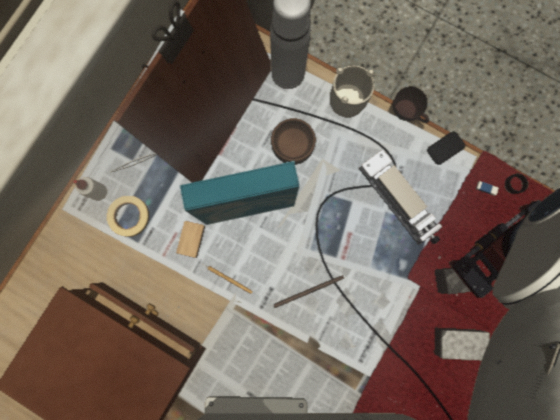

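```bash
python3 -c "
from workcell import *
print(state()['time'],finish_job())"
```

```text
the job is handed in; nothing more can be done
14.95 None
```

The stone is mounted in the holder. I hooked the tongue in under the lip at a 12° tilt, pushed it in to light contact with the back wall (about 5 N) and lowered the plain end onto the spring jaw's slope. I then let go, pressed the face down near the plain end with shut fingers, and handed the job in at 14.95 s.

**Last checks:**
- **Seated height:** the fingertips met the face at z = 56.3 mm, firm at 12 N. A stone lying flat should be at 56.
- **Position:** the stone sits about 1.5 to 2.5 mm towards the lip from the holder's origin, within the 4 mm allowed.
- **Spring jaw:** in the wrist picture it is closed at its rest place (nose at about -70.9 mm), with the ledge under it.
- **Other things:** the water dish, sanding block, tape and box look unmoved in the top view, and the arm is clear.

**Not seen directly:** I did not record the snap.
- **Timing:** I expected the face at about z = 65 mm but felt nothing on the way down until 56.3. A picture after release suggested the stone was still tilted, so it most likely snapped in during the first quick part of the descent.
- **Tongue end:** I did not check the height there separately.

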